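# Wedge up a drawer front in the fitting jig

## Robot

A 6-joint arm with a two-finger parallel gripper is mounted at the origin on the work surface. World frame = base frame: x ahead of the robot, y to its left, z up, the work surface at z = 0. Lengths are in m, angles in rad, forces in N, time in s.
With the tool pointing down it reaches from about 0.35 to 0.85 m from the base axis. Payload 8.1 kg.
Tool frame: the origin (TCP) lies at the very end of the fingers, on their centre line; the grasp point (between the pads) lies 19 mm behind it; z points along the fingers, y is the line along which they close (so a half turn about z gives the same grasp; the last joint's range is limited). The gripper opens to 93 mm and grips with 3 to 60 N. Pads are 15 mm wide; open, the fingers measure 128 mm over their backs; the gripper's body (75 mm by 188 mm) begins 65 mm behind the grasp point.
Start: joints at [1.134, 0.13, 1.488, -0, 1.523, -0.085], TCP at [0.207, 0.563, 0.219] pointing down, gripper open.
Joint ranges: [-2.96, 2.96], [-0.89, 2.26], [0.02, 2.5], [-1.34, 4.48], [0, 2.73], [-2.66, 2.66]. Speed limits (rad/s): [2.39, 2.39, 2.79, 3.14, 3.14, 3.14].

## Interface

Orientations are given as a rotation vector (axis times angle).
In Python, from plant import monitor, eyes, ticket gives the robot as it stands.
- The arm moves only by the tool arm_command, never from a script. Its argument "deltas" is a list that holds one entry, the list of rows, each a list of 6 numbers: the shift along the world's x, y, z in cm, then the turn, a rotation vector about the world's x, y, z in degrees. In form: [[[tx, ty, tz, rx, ry, rz], ...]]. A call has 1 to 12 rows; each row shifts and turns the commanded pose from where the row before left it; what a row does not reach is not made up. A row lasts 1/12 s, in which the tool goes at most 41.7 mm and 7.16 degrees, less where a joint would pass 70% of its speed; a pose out of reach is approached as far as the arm can. A call is refused whole if a number of a shift passes 4.17 or a number of a turn 7.16, either way. A call with a gripper value outside its range is refused whole. "gripper" is the opening, from -1 (shut) to 1 (fully open), set as the call begins (left out, the last holds). The fingers move at their own pace and stop on an object; "squeeze" is the grip in N (left out, the last holds). Time passes only in rows, so rows that do not move let the fingers close. It gives the time, the measured TCP pose, the force, the opening and the grip force at its end, in the units of the state.
- monitor.read_state(): the state, without advancing time (a new reading comes with each control period).
- eyes.read_camera(name): name is "scene" or "top" or "wrist"; returns the picture (480x640x3 uint8, blue, green, red); there is no depth.
- eyes.camera_model(name): a dict with "fx", "fy", "cx", "cy" (pixels), "rvec" (rotation vector, rad) and "tvec" (3), from world to camera coordinates, as OpenCV has them. Camera axes: x right, y down, z forward; pixel columns grow to the right and rows downward; lengths in m; the calibration is good to about 2 mm. A picture is of the moment at which its call begins: read the wrist's pose just before it. camera_model takes no time and is no camera call; for the wrist camera it gives the pose at the moment of the call.
- ticket.close_job(): hands the job in; it is judged then, once.
The state is a dict: "t": time; "q": joint angles; "dq": joint speeds; "joint_torque": joint torques, N m; "tool_pos": TCP position; "orientation": TCP orientation; "force": force on the tool from outside, world axes, zero at the start; "wrist_torque": the same for the moment, N m; "opening": finger opening in m; "gripper_force": force on a finger pad.
Only numpy, scipy, OpenCV 4.12 (cv2) and the standard library are available. Lean on these libraries where they do the work, as an engineer would, in place of code of your own. Each camera call takes 0.05 s, during which the arm holds its last target. There are 200 camera calls.

## Task

First press the jig's hinged keeper down until it snaps shut over the far end of the drawer front. Then take the yellow wedge by its blue grip, lay it flat on the jig's base and push its thin end under the overhanging end of the drawer front until that end just lifts off the front rest, about 4 mm up. Finish while still gripping the wedge there, with the drawer front carried by the wedge and not by the fingers; leave the hammer, chisel and plane alone.

Things in the scene. Friction and masses are not known exactly. Their poses are not given: they have to be found in the camera images.
- jig: Fixed fitting jig: plywood base 420 x 150 x 12 mm on the bench. Origin on the bench plane; base spans own x -220 to +200 mm, y +-75, top 12 mm up. Own +x runs from the open lead-in end (lay the wedge there) to the keeper end: the push direction. End stop at x = 165; side cheeks 38 mm high at x = 50 to 90, |y| = 47 to 60; catch posts 72 mm high at x = 115, |y| = 48 to 67; hinge ears 68 high.
- front_rest: Front black rest bar, fixed across the jig's base: 14 mm along the jig's x, 120 mm along y, 12 mm high (top 24 mm above the bench). Origin at the centre of its underside, at jig x = +13 mm, y = 0, 12 mm above the bench. A second such bar, the far rest, lies at jig x = 130 to 150 mm.
- board: Loose oak drawer front, 240 x 90 x 22 mm, 0.35 to 0.7 kg, flat on two black rests, long side along the jig's x. Origin at the centre of its underside, own +x to the keeper; starts within 1 mm of jig x = 43.5 mm, y = 0. Its near end (-x) overhangs the front rest by 82 mm, with a 12 mm gap over the base. When wedged it tips about the far rest (from jig x = 130 mm).
- board_edge (a point): Middle of the lower edge of the drawer front's overhanging near end (board frame x = -120 mm, y = 0, z = 0). 24 mm above the bench at the start; its rise above that is the lift.
- wedge: Loose yellow wedge, 90 g, flat on the bench, 110 mm long (own x), 36 wide. Origin at the centre of its underside. Tip 4 mm thick at x = +55, rising 1 in 5 to 20 mm at x = -25, then a level tail to x = -55. On the tail a blue grip block: x = -55 to -25, 22 mm wide (y), top 61 mm up. On the base it meets the drawer front where 12 mm thick (40 mm behind the tip); push under 15 N.
- keeper (a joint): Angle (rad) of the hinged keeper, an aluminium plate 90 x 90 mm, red pad on its free end, stiff hinge across the jig's far end: stays where left. 0 = shut, level, 2 mm above the drawer front; grows as the free end rises, to 0.9. At about 0.29 its sides meet two sprung catch balls: about 12 N at the pad forces it past; below about 0.06 the balls snap over it and hold it shut.
- keeper_hinge (a point): Point on the keeper's hinge axis, in the middle of its width: jig x = +187 mm, y = 0, 56 mm above the bench.
- keeper_press (a point): Middle of the top of the red pad on the keeper's free end: where to press down. 77 mm from the hinge axis towards the jig's -x and 4 mm above it when shut (60 mm above the bench); it swings about the hinge as the keeper moves.
- hammer: Bystander: hammer with wooden handle, about 300 mm long, lying on the bench. Leave alone.
- chisel: Bystander: chisel with light wooden handle, 240 mm long, lying on the bench. Origin under its middle. Leave alone.
- plane: Bystander: small dark metal block plane with red knob and grip, 150 x 50 x 50 mm, on the bench. Leave alone.
Not all that is in view belongs to the job. Several things have the shape of the wedge; the one meant has the colours described above.

How it is judged:
By the outcome, as a careful person would: the job done as asked, in the order asked, and still so for the second after the job is handed in, while the arm keeps its last pose, push and grip.
It also fails if it takes over 51 s, if anything falls off the work surface, if the arm or the gripper's body presses on something with over 40 N, if the wrist force passes 120 N, or if a joint passes its speed limit or range.

## Working session

There is one attempt and no reset: what is moved stays moved. The work goes in short steps, Python scripts to look and compute and a tool call to move; the robot and the scene stay as the last step left them, time stands still between calls to the robot, and variables do not carry over. Pictures are saved under pics/ and viewed, at most 10 in all, crops included, and the job is handed in when it is done.

Besides the shell and the picture viewer there is one more tool, called after "Call:" as name([rows], argument=value, ...), one row to a line, values as JSON. arm_command: Moves the arm, as the interface text tells. Its arguments: {"type":"object","properties":{"deltas":{"type":"array"},"gripper":{"type":"number"},"squeeze":{"type":"number"}},"required":["deltas"]}

```bash
mkdir -p pics; cat > h.py <<'E'
import numpy as np, cv2
from plant import monitor, eyes, ticket
def cam(n):
    m=eyes.camera_model(n); R=cv2.Rodrigues(np.array(m["rvec"],float))[0]
    return m,R,np.array(m["tvec"],float)
def ray(n,uv,z):
    m,R,t=cam(n); d=R.T@np.array([(uv[0]-m["cx"])/m["fx"],(uv[1]-m["cy"])/m["fy"],1]); c=-R.T@t
    return c+d*(z-c[2])/d[2]
def proj(n,P):
    m,R,t=cam(n); p=R@np.array(P,float)+t
    return np.array([m["fx"]*p[0]/p[2]+m["cx"],m["fy"]*p[1]/p[2]+m["cy"]])
E
python3 - <<'E'
from h import *
for n in("top","scene"):
    cv2.imwrite(f"pics/{n}0.png",eyes.read_camera(n)); m,R,t=cam(n); print(n,m["fx"],-R.T@t,R[2])
s=monitor.read_state(); print(s["t"],s["orientation"],s["opening"],s["force"])
E
```

```text
top 548.5938976313912 [ 0.4781592  -0.0352161   1.30615114] [ 0.07068065 -0.00440529 -0.99748927]
scene 591.017477682586 [1.27031578 0.73957271 0.93928146] [-0.51049162 -0.57740335 -0.63718418]
0.1 [-5.49690219e-01 -3.09270581e+00  2.52533049e-03] 0.09302637005868747 [-0.207981   -0.18600408 -0.32863947]
```

View pics/top0.png

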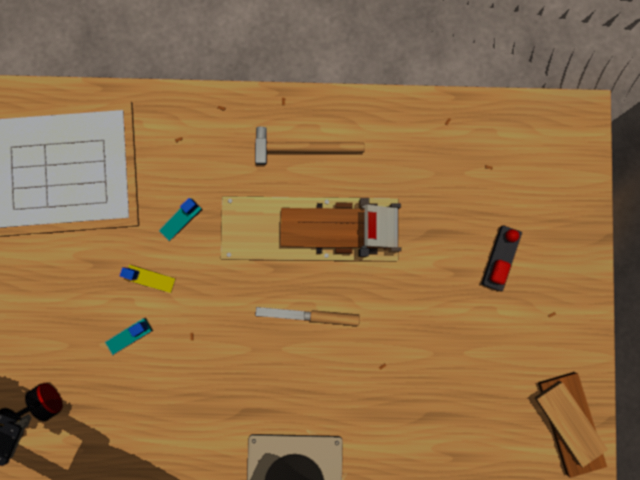

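View pics/scene0.png

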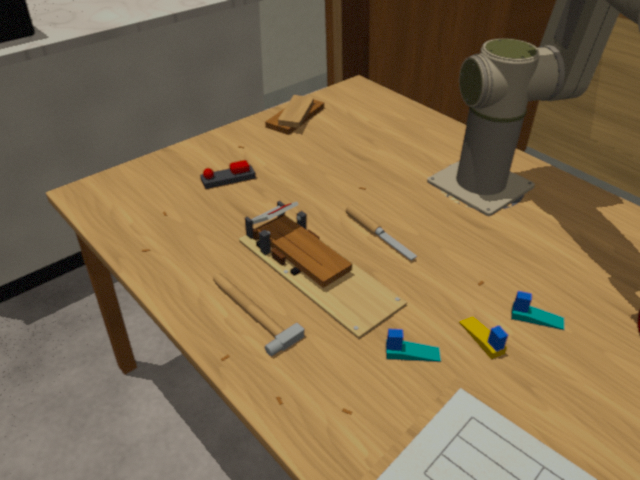

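The top view shows the yellow wedge at (148,279) with its blue grip at (129,273). The lookalikes are two teal wedges with blue grips, at (181,218) and (129,336). I choose the yellow one. The jig spans (220,197) to (398,262), with the keeper open and its red pad at (372,226). The hammer is at (310,147), the chisel at (307,317) and the plane at (502,258). The scene view agrees, with the yellow wedge at (484,336).

```bash
python3 - <<'E'
from h import *
def big(m,box):
    k=np.zeros_like(m); x0,y0,x1,y1=box; k[y0:y1,x0:x1]=m[y0:y1,x0:x1]
    c=max(cv2.findContours(k,cv2.RETR_EXTERNAL,cv2.CHAIN_APPROX_NONE)[0],key=cv2.contourArea); M=cv2.moments(c)
    return c,(M["m10"]/M["m00"],M["m01"]/M["m00"])
T=cv2.imread("pics/top0.png");S=cv2.imread("pics/scene0.png")
hT,hS=[cv2.cvtColor(i,cv2.COLOR_BGR2HSV) for i in(T,S)]
# jig base: pale plywood
m=cv2.inRange(hT,(12,40,150),(32,140,255)); 
c,ce=big(m,(210,185,412,275)); r=cv2.minAreaRect(c); print("jig rect",r)
print([tuple(np.round(ray("top",p,.012),4)) for p in cv2.boxPoints(r)])
# yellow/blue
for n,h,yb in(("top",hT,(90,255,190,300)),("scene",hS,(450,305,515,365))):
    my=cv2.inRange(h,(22,180,120),(34,255,255)); mb=cv2.inRange(h,(105,150,60),(125,255,255))
    c,cy=big(my,yb); cb,cbl=big(mb,yb); print(n,"y",cy,"rect",cv2.minAreaRect(c),"b",cbl,cv2.minAreaRect(cb))
    print(" y@.01",ray(n,cy,.01),"corners",[tuple(np.round(ray(n,p,.006)[:2],4)) for p in cv2.boxPoints(cv2.minAreaRect(c))],"b@.061",ray(n,cbl,.06))
for n,h,b in(("top",hT,(350,200,400,250)),("scene",hS,(240,195,310,235))):
    mr=cv2.inRange(h,(0,150,90),(8,255,255))|cv2.inRange(h,(172,150,90),(180,255,255))
    c,ce=big(mr,b); print(n,"pad",ce,cv2.minAreaRect(c)); 
    for z in(.08,.1,.12):print(z,ray(n,ce,z))
a=np.hstack([cv2.resize(T[185:300,90:190],None,fx=4,fy=4),cv2.resize(T[185:300,340:410],None,fx=4,fy=4)])
cv2.imwrite("pics/crop1.png",a)
E
```

```text
jig rect ((288.94952392578125, 227.29421997070312), (137.4976348876953, 62.54389572143555), 0.6030912399291992)
[(np.float64(0.5163), np.float64(0.1875), np.float64(0.012)), (np.float64(0.6648), np.float64(0.1911), np.float64(0.012)), (np.float64(0.669), np.float64(-0.1356), np.float64(0.012)), (np.float64(0.5203), np.float64(-0.1366), np.float64(0.012))]
top y (154.11571218795888, 279.56328928046986) rect ((149.50001525878906, 278.5000305175781), (48.3702278137207, 16.18726348876953), 16.699243545532227) b (127.43229166666667, 273.0989583333333) ((127.29412841796875, 273.3235778808594), (12.854387283325195, 9.216353416442871), 14.03624439239502)
 y@.01 [0.46183547 0.34046922 0.01      ] corners [(np.float64(0.4608), np.float64(0.4125)), (np.float64(0.4976), np.float64(0.4033)), (np.float64(0.4673), np.float64(0.2927)), (np.float64(0.4306), np.float64(0.3021))] b@.061 [0.47568169 0.38685003 0.06      ]
scene y (477.2552516845025, 330.03804994054695) rect ((480.8907165527344, 332.33135986328125), (47.46985626220703, 14.962265014648438), 43.02506637573242) b (497.2866282789507, 337.8144593730006) ((497.2248229980469, 337.9174499511719), (15.708352088928223, 21.934223175048828), 16.699243545532227)
 y@.01 [0.46207343 0.34040637 0.01      ] corners [(np.float64(0.4698), np.float64(0.2979)), (np.float64(0.4274), np.float64(0.2921)), (np.float64(0.4466), np.float64(0.3955)), (np.float64(0.4864), np.float64(0.399))] b@.061 [0.49212814 0.39976554 0.06      ]
top pad (371.5, 224.85714285714286) ((371.5, 225.0), (26.0, 7.0), 90.0)
0.08 [ 0.59606685 -0.16169029  0.08      ]
0.1 [ 0.59414363 -0.15962734  0.1       ]
0.12 [ 0.59222042 -0.1575644   0.12      ]
scene pad (283.0, 206.0) ((283.800048828125, 205.60003662109375), (0.8944270610809326, 8.9442720413208), 63.43495178222656)
0.08 [ 0.55747723 -0.18743089  0.08      ]
0.1 [ 0.57406873 -0.16585464  0.1       ]
0.12 [ 0.59066023 -0.14427839  0.12      ]
```

View pics/crop1.png

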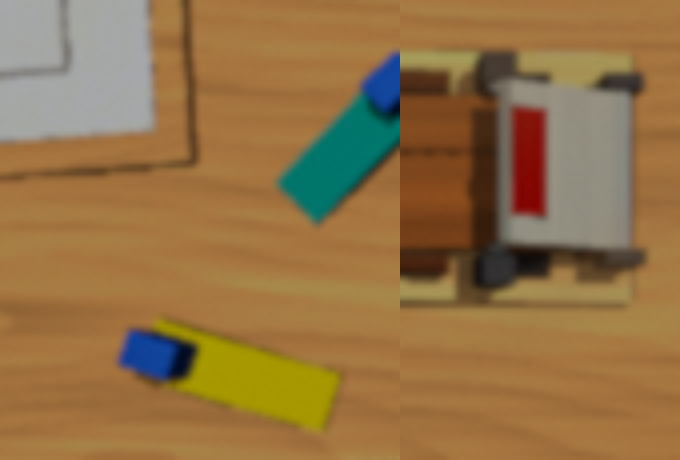

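The crop confirms yellow wedge with a blue grip on its tail, tip edge at about (173,285) in the full top image. The keeper is raised, with its red pad at (372,225). The pad sits near (0.594, -0.159, 0.105), which puts the keeper at about 0.65 rad. I move there with the fingers shut.

Call:
arm_command([
  [[1.6, -3.0, -0.2, 0, 0, -2.88], [1.6, -3.0, -0.2, 0, 0, -2.88], [1.6, -3.0, -0.2, 0, 0, -2.88], [1.6, -3.0, -0.2, 0, 0, -2.88], [1.6, -3.0, -0.2, 0, 0, -2.88], [1.6, -3.0, -0.2, 0, 0, -2.88], [1.6, -3.0, -0.2, 0, 0, -2.88], [1.6, -3.0, -0.2, 0, 0, -2.88], [1.6, -3.0, -0.2, 0, 0, -2.88], [1.6, -3.0, -0.2, 0, 0, -2.88], [1.6, -3.0, -0.2, 0, 0, -2.88], [1.6, -3.0, -0.2, 0, 0, -2.88]],
], gripper=-1)

```text
t: 1.1
tool_pos: [0.3989, 0.2017, 0.1943]
orientation: [-1.447, -2.788, 0.0]
force: [0.3, 0.1, -0.2]
opening: 0.018
gripper_force: 0.0
```

Call:
arm_command([
  [[1.6, -3.0, -0.2, 0, 0, -2.88], [1.6, -3.0, -0.2, 0, 0, -2.88], [1.6, -3.0, -0.2, 0, 0, -2.88], [1.6, -3.0, -0.2, 0, 0, -2.88], [1.6, -3.0, -0.2, 0, 0, -2.88], [1.6, -3.0, -0.2, 0, 0, -2.88], [1.6, -3.0, -0.2, 0, 0, -2.88], [1.6, -3.0, -0.2, 0, 0, -2.88], [1.6, -3.0, -0.2, 0, 0, -2.88], [1.6, -3.0, -0.2, 0, 0, -2.88], [1.6, -3.0, -0.2, 0, 0, -2.88], [1.6, -3.0, -0.2, 0, 0, -2.88]],
])

```text
t: 2.1
tool_pos: [0.5909, -0.1583, 0.1699]
orientation: [-2.21, -2.232, 0.001]
force: [-0.9, 0.6, 0.1]
opening: 0.0006
gripper_force: 0.0
```

```bash
python3 - <<'E'
from h import *
from scipy.spatial.transform import Rotation as Ro
s=monitor.read_state(); R=Ro.from_rotvec(s["orientation"]).as_matrix()
print(s["t"],s["tool_pos"],"tooly",R[:,1],"toolz",R[:,2],s["force"],s["opening"])
# jig base corners check
for p in[(220.5,197.5),(220.5,260.5),(398,261.5)]: print("base",p,ray("top",p,.012))
tc=[ray("top",p,.004) for p in((175.5,278),(170.5,292.7))]; print("tip",tc,np.linalg.norm(tc[0]-tc[1]))
O=np.array([.5933,-.0307,0]);u=np.array([.0125,-.9999,0])
for a in(.7,.6,.5,.4,.3,.2,.1,0): P=O+u*(.187-.077*np.cos(a)+.004*np.sin(a)); print(a,P[:2],.056+.004*np.cos(a)+.077*np.sin(a))
T=cv2.imread("pics/top0.png")
print("hinge pt proj",proj("top",O+u*.187+[0,0,.056]),"end",proj("top",O+u*.2+[0,0,.012]))
i=eyes.read_camera("wrist"); cv2.imwrite("pics/w1.png",i)
print("pad px",proj("wrist",[.594,-.159,.105]))
E
```

```text
2.1 [ 0.59094872 -0.15831433  0.16990331] tooly [ 9.99949930e-01  9.97199878e-03 -8.35070106e-04] toolz [-8.38218471e-04  3.11545197e-04 -9.99999600e-01] [-0.87315009  0.56917616  0.06060235] 0.0006086882412620083
base (220.5, 197.5) [0.65955788 0.19100767 0.012     ]
base (220.5, 260.5) [0.51010552 0.18578434 0.012     ]
base (398, 261.5) [ 0.51723293 -0.23260664  0.012     ]
tip [array([0.46657454, 0.29192754, 0.004     ]), array([0.43175031, 0.30229376, 0.004     ])] 0.0363343546427644
0.7 [ 0.59493355 -0.16137095] 0.10866413066644016
0.6 [ 0.59487135 -0.15639516] 0.10277881291105644
0.5 [ 0.5948168  -0.15203171] 0.09642609672008512
0.4 [ 0.59477045 -0.14832421] 0.08966945633377763
0.3 [ 0.59473276 -0.14530971] 0.08257640186942557
0.2 [ 0.59470412 -0.14301832] 0.07521780478258468
0.1 [ 0.5946848  -0.14147293] 0.06766718974291787
0 [ 0.594675 -0.140689] 0.06
hinge pt proj [394.83713338 226.58410663] end [397.58886187 228.31701194]
pad px [326.10560383 252.79578298]
```

View pics/w1.png

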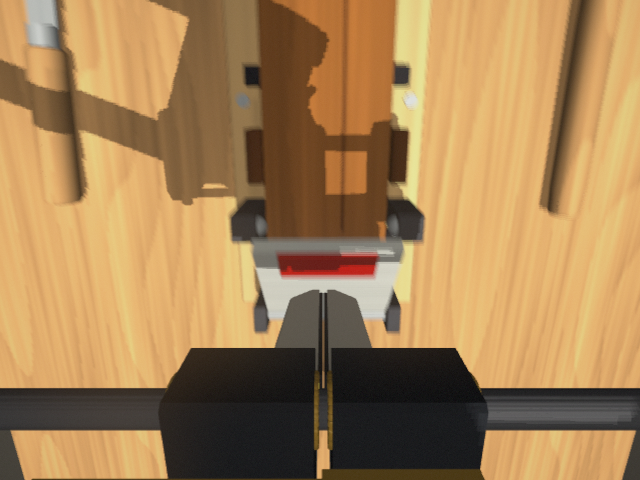

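The pad shows at (328,265) in the wrist view, close to the prediction of (326,253), and is centred on the fingers. I go down and follow the keeper's arc.

Call:
arm_command([
  [[0.2, -0.1, -1.5, 0, 0, 0], [0.2, -0.1, -1.5, 0, 0, 0], [0, -0.1, -1.5, 0, 0, 0], [0, 0, -1.0, 0, 0, 0], [0, 0.2, -0.5, 0, 0, 0], [0, 0.25, -0.5, 0, 0, 0], [0, 0.25, -0.5, 0, 0, 0], [0, 0.25, -0.5, 0, 0, 0]],
])

```text
t: 2.82
tool_pos: [0.5952, -0.1499, 0.0961]
orientation: [2.206, 2.235, 0.001]
force: [-0.6, 0.0, 0.6]
opening: 0.0002
gripper_force: 0.2
```

Call:
arm_command([
  [[0, 0.25, -0.5, 0, 0, 0], [0, 0.2, -0.5, 0, 0, 0], [0, 0.2, -0.5, 0, 0, 0], [0, 0.15, -0.5, 0, 0, 0]],
])

```text
t: 3.15
tool_pos: [0.5954, -0.1427, 0.0772]
orientation: [2.206, 2.234, -0.0]
force: [-3.9, -1.1, 6.3]
opening: 0.0005
gripper_force: 3.2
```

Call:
arm_command([
  [[0, 0.1, -0.4, 0, 0, 0], [0, 0.05, -0.4, 0, 0, 0], [0, 0.05, -0.4, 0, 0, 0], [0, 0, -0.3, 0, 0, 0], [0, 0, -0.2, 0, 0, 0], [0, 0, 0, 0, 0, 0]],
])

```text
t: 3.65
tool_pos: [0.5949, -0.14, 0.06]
orientation: [-2.207, -2.236, -0.0]
force: [-6.8, 2.6, 11.9]
opening: 0.0005
gripper_force: 5.8
```

Call:
arm_command([
  [[0, 0, -0.2, 0, 0, 0], [0, 0, -0.1, 0, 0, 0], [0, 0, 0, 0, 0, 0]],
])

```text
t: 3.9
tool_pos: [0.5952, -0.14, 0.0595]
orientation: [2.207, 2.236, 0.001]
force: [-15.5, 5.7, 31.1]
opening: 0.0002
gripper_force: 15.1
```

Call:
arm_command([
  [[0, 0, 1, 0, 0, 0], [0, 0, 2.5, 0, 0, 0], [0, 0, 3, 0, 0, 0], [0, 2, 3, 0, 0, 0], [0, 3.5, 0, 0, 0, 0], [0, 3.5, 0, 0, 0, 0]],
], gripper=0.2)

```text
t: 4.4
tool_pos: [0.5966, -0.0504, 0.1537]
orientation: [2.207, 2.23, 0.005]
force: [0.7, 0.7, -0.3]
opening: 0.0359
gripper_force: 0.0
```

```bash
python3 - <<'E'
from h import *
i=eyes.read_camera("scene"); j=eyes.read_camera("top"); cv2.imwrite("pics/s2f.png",i);cv2.imwrite("pics/t2f.png",j)
cv2.imwrite("pics/c2.png",np.hstack([cv2.resize(i[180:300,220:370],None,fx=2.6,fy=2.6,interpolation=2),cv2.resize(j[185:305,260:410],None,fx=2.6,fy=2.6,interpolation=2)]))
O=np.array([.5933,-.0307,0]);u=np.array([.0125,-.9999,0])
for n,im in(("top",j),("scene",i)):
    h=cv2.cvtColor(im,cv2.COLOR_BGR2HSV);m=cv2.inRange(h,(0,150,90),(8,255,255))|cv2.inRange(h,(172,150,90),(180,255,255))
    p=proj(n,O+u*.11+[0,0,.06]);k=np.zeros_like(m);y,x=int(p[1]),int(p[0]);k[y-20:y+20,x-25:x+25]=m[y-20:y+20,x-25:x+25]
    pts=cv2.findNonZero(k); print(n,p,None if pts is None else (len(pts),pts.reshape(-1,2).mean(0)))
E
```

```text
top [361.37621216 226.07154774] (34, array([365.29411765, 233.08823529]))
scene [283.23736699 227.5657315 ] (149, array([284.63758389, 228.28187919]))
```

View pics/c2.png

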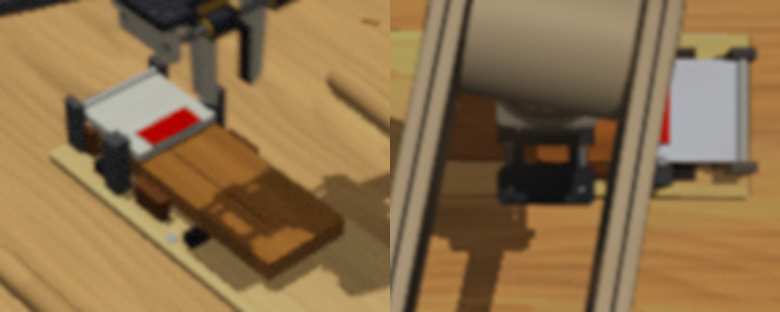

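The keeper is shut and level: the scene pad is at (285,228) against the predicted (283,228). Next is the wedge.

Call:
arm_command([
  [[-1.0, 3.65, 0, 0, 0, -1.4], [-1.0, 3.65, 0, 0, 0, -1.4], [-1.0, 3.65, 0, 0, 0, -1.4], [-1.0, 3.65, 0, 0, 0, -1.4], [-1.0, 3.65, 0, 0, 0, -1.4], [-1.0, 3.65, 0, 0, 0, -1.4], [-1.0, 3.65, 0, 0, 0, -1.4], [-1.0, 3.65, 0, 0, 0, -1.4], [-1.0, 3.65, 0, 0, 0, -1.4], [-1.0, 3.65, 0, 0, 0, -1.4], [-1.0, 3.65, 0, 0, 0, -1.4], [-1.0, 3.65, 0, 0, 0, -1.4]],
])

```text
t: 5.5
tool_pos: [0.4741, 0.389, 0.1501]
orientation: [2.511, 1.887, -0.001]
force: [-0.9, -0.0, 1.0]
opening: 0.0564
gripper_force: 0.0
```

Call:
arm_command([
  [[0, 0, -0.5, 0, 0, 0], [0, 0, -0.5, 0, 0, 0], [0, 0, 0, 0, 0, 0]],
])

```text
t: 5.75
tool_pos: [0.4741, 0.3867, 0.1385]
orientation: [2.509, 1.89, -0.005]
force: [0.1, 0.1, 0.0]
opening: 0.0554
gripper_force: 0.0
```

```bash
python3 - <<'E'
from h import *
from scipy.spatial.transform import Rotation as Ro
s=monitor.read_state(); R=Ro.from_rotvec(s["orientation"]).as_matrix()
i=eyes.read_camera("wrist"); cv2.imwrite("pics/w3.png",i)
print(s["t"],s["tool_pos"],"closing deg",np.degrees(np.arctan2(R[1,1],R[0,1])),s["opening"])
h=cv2.cvtColor(i,cv2.COLOR_BGR2HSV)
mb=cv2.inRange(h,(105,150,60),(125,255,255)); my=cv2.inRange(h,(22,150,70),(34,255,255))
for n,m,z in(("b",mb,.061),("y",my,.006)):
    for c in sorted(cv2.findContours(m,cv2.RETR_EXTERNAL,cv2.CHAIN_APPROX_NONE)[0],key=cv2.contourArea)[-2:]:
        r=cv2.minAreaRect(c); print(n,cv2.contourArea(c),np.round(r[0]),[tuple(np.round(ray("wrist",p,z)[:2],4)) for p in cv2.boxPoints(r)],"c",ray("wrist",r[0],z)[:2])
E
```

```text
5.75 [0.47408788 0.38670422 0.13846707] closing deg -16.023037536500535 0.055448623109080976
b 1648.0 [577. 342.] [(np.float64(0.598), np.float64(0.2864)), (np.float64(0.6105), np.float64(0.3049)), (np.float64(0.6535), np.float64(0.2616)), (np.float64(0.6416), np.float64(0.2415))] c [0.62563724 0.27407424]
b 1692.5 [167. 318.] [(np.float64(0.3329), np.float64(0.3704)), (np.float64(0.3704), np.float64(0.3942)), (np.float64(0.3839), np.float64(0.3696)), (np.float64(0.3461), np.float64(0.3442))] c [0.35861889 0.36997903]
y 0.0 [557. 470.] [(np.float64(0.6229), np.float64(0.0941)), (np.float64(0.6229), np.float64(0.0941)), (np.float64(0.6229), np.float64(0.0941)), (np.float64(0.6229), np.float64(0.0941))] c [0.62290628 0.09409889]
y 5796.0 [322. 268.] [(np.float64(0.4603), np.float64(0.4098)), (np.float64(0.4962), np.float64(0.3995)), (np.float64(0.4677), np.float64(0.2938)), (np.float64(0.4279), np.float64(0.3052))] c [0.46383888 0.35481123]
```

View pics/w3.png

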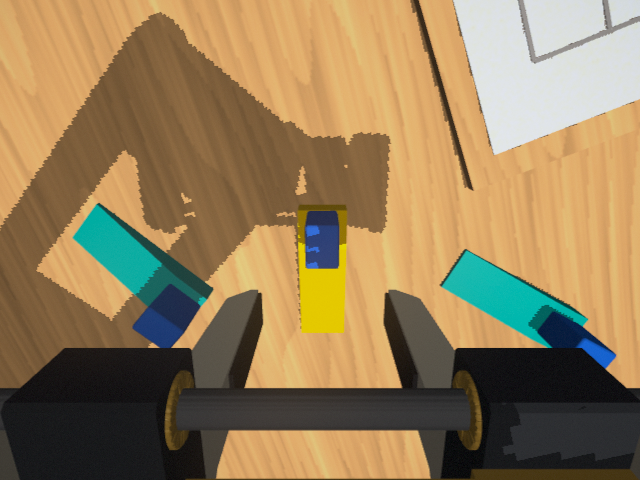

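The wedge is centred between the fingers, with the blue grip at (322,240), and aligned with them. The teal ones are clear on either side. I go down and grip.

Call:
arm_command([
  [[0.1, 0.1, -2.5, 0, 0, 0], [0, 0, -2.5, 0, 0, 0], [0, 0, -2.5, 0, 0, 0], [0, 0, -2, 0, 0, 0], [0, 0, -1, 0, 0, 0], [0, 0, -0.5, 0, 0, 0], [0, 0, 0, 0, 0, 0]],
])

```text
t: 6.38
tool_pos: [0.4757, 0.3875, 0.0298]
orientation: [2.511, 1.887, -0.003]
force: [0.9, 0.3, -0.0]
opening: 0.0561
gripper_force: 0.0
```

Call:
arm_command([
  [[0, 0, 0, 0, 0, 0], [0, 0, 0, 0, 0, 0], [0, 0, 0, 0, 0, 0], [0, 0, 0, 0, 0, 0], [0, 0, 0, 0, 0, 0], [0, 0, 0, 0, 0, 0]],
], gripper=-1, squeeze=45)

```text
t: 6.88
tool_pos: [0.4759, 0.3891, 0.0312]
orientation: [-2.51, -1.889, -0.001]
force: [-0.0, -0.8, 2.4]
opening: 0.0219
gripper_force: 44.9
```

Call:
arm_command([
  [[0, 0, 1, 0, 0, 0], [0, 0, 2, 0, 0, 0], [0, 0, 2, 0, 0, 0], [1.44, -2.93, 0, 0, 0, 2.09], [1.44, -2.93, 0, 0, 0, 2.09], [1.44, -2.93, 0, 0, 0, 2.09], [1.44, -2.93, 0, 0, 0, 2.09], [1.44, -2.93, 0, 0, 0, 2.09], [1.44, -2.93, 0, 0, 0, 2.09], [1.44, -2.93, 0, 0, 0, 2.09], [1.44, -2.93, 0, 0, 0, 2.09]],
])

```text
t: 7.8
tool_pos: [0.5915, 0.1529, 0.0814]
orientation: [2.207, 2.236, 0.0]
force: [-0.2, -0.3, -0.9]
opening: 0.0218
gripper_force: 44.9
```

Call:
arm_command([
  [[0, 0, 0, 0, 0, 0], [0, 0, 0, 0, 0, 0]],
])

```text
t: 7.97
tool_pos: [0.5917, 0.1527, 0.0812]
orientation: [2.212, 2.23, 0.0]
force: [-0.5, 0.1, -1.8]
opening: 0.0216
gripper_force: 44.9
```

```bash
python3 - <<'E'
from h import *
from scipy.spatial.transform import Rotation as Ro
s=monitor.read_state(); R=Ro.from_rotvec(s["orientation"]).as_matrix()
i=eyes.read_camera("wrist"); j=eyes.read_camera("scene"); cv2.imwrite("pics/w4f.png",i);cv2.imwrite("pics/s4f.png",j)
print(s["t"],s["tool_pos"],"closing",np.degrees(np.arctan2(R[1,1],R[0,1])),s["opening"],s["force"],s["wrist_torque"])
O=np.array([.5933,-.0307,0]);u=np.array([.0125,-.9999,0]);v=np.array([.9999,.0125,0])
E=O-u*.0765
for n in("wrist","scene"): print(n,"edge top corners",[np.round(proj(n,E+w*v*.045+[0,0,.046])) for w in(-1,1)],"base end",[np.round(proj(n,O-u*.22+w*v*.075+[0,0,.012])) for w in(-1,1)])
cv2.imwrite("pics/c4.png",np.hstack([i[:, :],])[:])
E
```

```text
7.9667 [0.59166301 0.15268588 0.08124513] closing 0.45231547046705284 0.021646613134302745 [-0.48021094  0.06199003 -1.81815971] [ 0.01220585  0.03324652 -0.02390416]
wrist edge top corners [array([252., 440.]), array([396., 440.])] base end [array([198., 203.]), array([449., 203.])]
scene edge top corners [array([351., 263.]), array([322., 281.])] base end [array([406., 302.]), array([357., 336.])]
```

View pics/c4.png

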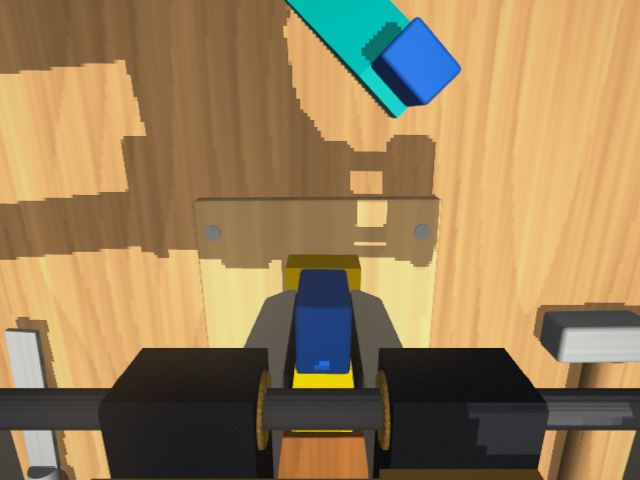

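The wrist view shows the base end corners at (194,200) and (439,199), about 4 mm to −x of my prediction. I refine the jig axis with edge fits.

```bash
python3 - <<'E'
from h import *
def edge(n,im,axis,fixed,lo,hi,sgn,z):
    g=cv2.GaussianBlur(im,(3,3),0).astype(float)
    s=g[:,:,1]+g[:,:,0]   # blue+green: ply pale vs bench
    out=[]
    for f in fixed:
        l=s[lo:hi,f] if axis==0 else s[f,lo:hi]
        d=np.gradient(l)*sgn; k=int(np.argmax(d))
        if 0<k<len(d)-1:
            a,b,c=d[k-1:k+2]; k=k+.5*(a-c)/(a-2*b+c) if a-2*b+c else k
        out.append((f,lo+k) if axis==0 else (lo+k,f))
    P=np.array([ray(n,p,z) for p in out]); 
    x,y=P[:,0],P[:,1]; ok=np.ones(len(x),bool)
    for _ in range(4):
        c=np.polyfit(y[ok],x[ok],1); r=abs(x-np.polyval(c,y)); ok=r<max(.001,2*np.median(r))
    print(n,"slope dx/dy %.4f"%c[0],"x@y=.15 %.4f x@-.03 %.4f"%tuple(np.polyval(c,[.15,-.03])),"rms mm",1e3*r[ok].std(),ok.sum()); return c
T=cv2.imread("pics/top0.png"); W=cv2.imread("pics/w4f.png")
print("base far/near");a=edge("top",T,0,range(228,315),190,203,1,.012);b=edge("top",T,0,range(228,315),254,267,-1,.012)
print("board");c=edge("top",T,0,range(286,350),202,213,-1,.046);d=edge("top",T,0,range(286,350),242,255,1,.046)
print("wrist base");e=edge("wrist",W,1,range(270,340),185,222,1,.012);f=edge("wrist",W,1,range(270,340),422,450,-1,.012)
for p,q in((a,b),(c,d),(e,f)): m=(p+q)/2; print("mid",m[0],np.polyval(m,.15),np.polyval(m,.046),np.polyval(m,-.14),"width",np.polyval(p-q,.1))
E
```

```text
base far/near
top slope dx/dy -0.0136 x@y=.15 0.6635 x@-.03 0.6660 rms mm 0.22165892243968277 66
top slope dx/dy -0.0068 x@y=.15 0.5173 x@-.03 0.5186 rms mm 0.14525893564173936 84
board
top slope dx/dy -0.1372 x@y=.15 0.6157 x@-.03 0.6404 rms mm 1.3674640576150647 48
top slope dx/dy 0.1034 x@y=.15 0.5569 x@-.03 0.5383 rms mm 1.0084106134103736 48
wrist base
wrist slope dx/dy -0.0123 x@y=.15 0.5138 x@-.03 0.5160 rms mm 0.060525888303146695 70
wrist slope dx/dy -0.0174 x@y=.15 0.6611 x@-.03 0.6642 rms mm 0.05207985291399116 70
mid -0.010190293797188013 0.5904327412547821 0.5914925318096896 0.5933879264559666 width 0.14651247179884871
mid -0.01686042513011437 0.586333663387993 0.5880871476015248 0.5912231866757262 width 0.07081926877929565
mid -0.014856102078336271 0.5874291208895984 0.5889741555057454 0.591737390492316 width -0.14750428549378475
```

Call:
arm_command([
  [[-0.2, 0, -1.2, 0, 0, 0.3], [-0.15, 0, -1.2, 0, 0, 0], [0, 0, -0.7, 0, 0, 0], [0, 0, -0.4, 0, 0, 0], [0, 0, -0.1, 0, 0, 0], [0, 0, -0.1, 0, 0, 0], [0, 0, -0.1, 0, 0, 0], [0, 0, 0, 0, 0, 0]],
])

```text
t: 8.73
tool_pos: [0.5871, 0.1548, 0.0431]
orientation: [-2.202, -2.24, 0.001]
force: [-3.0, -0.5, 5.7]
opening: 0.0218
gripper_force: 44.9
```

Call:
arm_command([
  [[0, 0, -0.1, 0, 0, 0], [0, 0, 0, 0, 0, 0], [0, 0, 0, 0, 0, 0]],
])

```text
t: 8.98
tool_pos: [0.5872, 0.1548, 0.0431]
orientation: [-2.202, -2.24, 0.0]
force: [-8.6, -1.5, 14.6]
opening: 0.0216
gripper_force: 45.0
```

Call:
arm_command([
  [[0, 0, 0.05, 0, 0, 0], [0.01, -0.8, 0, 0, 0, 0], [0.01, -0.8, 0, 0, 0, 0], [0.01, -0.8, 0, 0, 0, 0], [0.01, -0.8, 0, 0, 0, 0], [0.01, -0.8, 0, 0, 0, 0], [0.01, -0.5, 0, 0, 0, 0], [0, 0, 0, 0, 0, 0], [0, 0, 0, 0, 0, 0]],
])

```text
t: 9.73
tool_pos: [0.5892, 0.1086, 0.0432]
orientation: [2.202, 2.238, 0.002]
force: [0.3, -1.3, 4.7]
opening: 0.022
gripper_force: 44.9
```

```bash
python3 - <<'E'
from h import *
s=monitor.read_state();i=eyes.read_camera("scene"); cv2.imwrite("pics/s5f.png",i)
print(s["t"],s["tool_pos"],s["force"],s["wrist_torque"],s["opening"])
p=proj("scene",[.588,.06,.03]).astype(int);print(p)
cv2.imwrite("pics/c5.png",cv2.resize(i[p[1]-60:p[1]+60,p[0]-80:p[0]+80],None,fx=4,fy=4,interpolation=2))
E
```

```text
9.7333 [0.58921074 0.10862747 0.04317917] [ 0.29825677 -1.29538294  4.69090211] [-0.35849888  0.20442919 -0.00743814] 0.021959356108846015
[342 279]
```

View pics/c5.png

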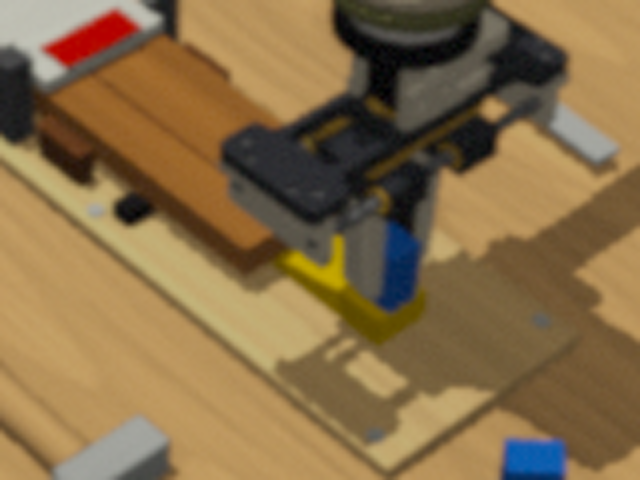

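The wedge lies flat on the base with its tip under the drawer front. I now advance finely to feel the contact.

Call:
arm_command([
  [[0, -0.2, 0, 0, 0, 0], [0, -0.2, 0, 0, 0, 0], [0, 0, 0, 0, 0, 0]],
])

```text
t: 10.03
tool_pos: [0.5892, 0.1056, 0.0432]
orientation: [2.202, 2.239, 0.004]
force: [1.3, 1.0, 5.1]
opening: 0.0219
gripper_force: 44.9
```

Call:
arm_command([
  [[0, -0.2, 0, 0, 0, 0], [0, 0, 0, 0, 0, 0]],
])

```text
t: 10.2
tool_pos: [0.5892, 0.1037, 0.0432]
orientation: [2.202, 2.239, 0.004]
force: [0.3, 3.1, 5.8]
opening: 0.0217
gripper_force: 44.9
```

Call:
arm_command([
  [[0, -0.2, 0, 0, 0, 0], [0, 0, 0, 0, 0, 0]],
])

```text
t: 10.37
tool_pos: [0.5892, 0.1017, 0.0431]
orientation: [2.202, 2.239, 0.004]
force: [0.3, 2.3, 5.2]
opening: 0.0215
gripper_force: 44.9
```

Call:
arm_command([
  [[0, -0.2, 0, 0, 0, 0], [0, 0, 0, 0, 0, 0]],
])

```text
t: 10.53
tool_pos: [0.5892, 0.0998, 0.0432]
orientation: [2.202, 2.239, 0.004]
force: [0.4, 3.4, 5.0]
opening: 0.0217
gripper_force: 44.9
```

Call:
arm_command([
  [[0, -0.2, 0, 0, 0, 0], [0, 0, 0, 0, 0, 0]],
])

```text
t: 10.7
tool_pos: [0.5892, 0.0982, 0.0432]
orientation: [2.202, 2.239, 0.005]
force: [0.9, 5.4, 5.1]
opening: 0.0217
gripper_force: 44.9
```

Call:
arm_command([
  [[0, -0.2, 0, 0, 0, 0], [0, 0, 0, 0, 0, 0]],
])

```text
t: 10.87
tool_pos: [0.5892, 0.0964, 0.0432]
orientation: [2.202, 2.24, 0.005]
force: [0.5, 6.6, 4.8]
opening: 0.0217
gripper_force: 44.9
```

Call:
arm_command([
  [[0, -0.2, 0, 0, 0, 0], [0, 0, 0, 0, 0, 0]],
])

```text
t: 11.03
tool_pos: [0.5892, 0.0944, 0.0432]
orientation: [2.202, 2.24, 0.005]
force: [1.2, 5.6, 5.9]
opening: 0.0219
gripper_force: 44.9
```

Call:
arm_command([
  [[0, -0.2, 0, 0, 0, 0], [0, 0, 0, 0, 0, 0]],
])

```text
t: 11.2
tool_pos: [0.5892, 0.0925, 0.0432]
orientation: [2.202, 2.24, 0.005]
force: [0.2, 6.2, 4.9]
opening: 0.0218
gripper_force: 44.9
```

Call:
arm_command([
  [[0.01, -0.3, 0, 0, 0, 0], [0, -0.3, 0, 0, 0, 0], [0.01, -0.3, 0, 0, 0, 0], [0, -0.3, 0, 0, 0, 0], [0, -0.15, 0, 0, 0, 0], [0, 0, 0, 0, 0, 0], [0, 0, 0, 0, 0, 0], [0, 0, 0, 0, 0, 0]],
])

```text
t: 11.87
tool_pos: [0.5894, 0.0788, 0.0432]
orientation: [2.202, 2.24, 0.004]
force: [0.2, 5.0, 4.3]
opening: 0.0217
gripper_force: 44.9
```

```bash
python3 - <<'E'
from h import *
s=monitor.read_state();i=eyes.read_camera("scene"); cv2.imwrite("pics/s6f.png",i)
print(s["t"],s["tool_pos"],s["force"],s["wrist_torque"],s["opening"])
A=cv2.imread("pics/s5f.png");B=i
g=lambda x:cv2.cvtColor(x,cv2.COLOR_BGR2GRAY)
# board's lower-left near corner edges visible: features along +x long side edge
O=np.array([.5905,-.0307,0]);u=np.array([.0140,-.9999,0]);v=np.array([.9999,.014,0])
for jx in(-.0765,-.065,-.05,-.03,0,.03,.06):
    P=O+u*jx+v*.045+[0,0,.046]; p=proj("scene",P); d=proj("scene",P+[0,0,.004])-p
    pts=np.array([[p]],np.float32); q,st,er=cv2.calcOpticalFlowPyrLK(g(A),g(B),pts,None,winSize=(9,9),maxLevel=1)
    print(jx,np.round(p,1),"flow",np.round((q-pts).ravel(),2),"4mm=",np.round(d,2),er.ravel())
c=np.hstack([cv2.resize(x[230:300,285:375],None,fx=4.4,fy=4.4,interpolation=2) for x in(A,B)]); cv2.imwrite("pics/c6.png",c)
E
```

```text
11.8667 [0.58937379 0.07878184 0.04315491] [0.21189269 4.97703366 4.26518141] [ 0.73579397  0.1171859  -0.03207878] 0.02169296547418679
-0.0765 [322.6 280.4] flow [-0.25 -1.86] 4mm= [ 0.03 -1.33] [1.3441358]
-0.065 [319.1 277.7] flow [-0.4  -1.93] 4mm= [ 0.03 -1.33] [1.5231482]
-0.05 [314.5 274.2] flow [-6.11 -6.15] 4mm= [ 0.02 -1.33] [1.2472994]
-0.03 [308.6 269.6] flow [3.89 1.51] 4mm= [ 0.01 -1.32] [1.2118056]
0 [299.8 262.8] flow [-0.08 -1.17] 4mm= [-0.01 -1.32] [1.4089506]
0.03 [291.3 256.3] flow [13.5   9.77] 4mm= [-0.03 -1.32] [4.800154]
0.06 [283.  249.8] flow [2.83 1.62] 4mm= [-0.04 -1.31] [1.8522377]
```

View pics/c6.png

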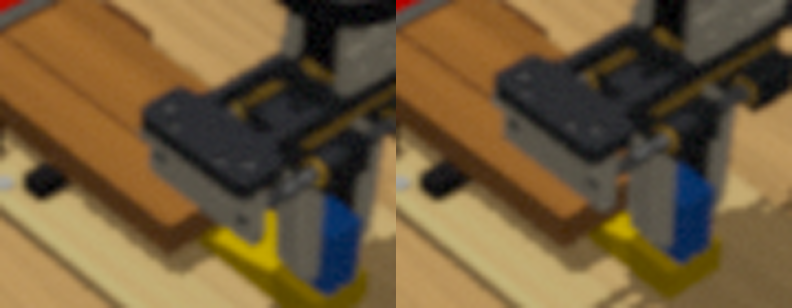

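The drawer front's near end has clearly risen, with its corner at about (322,281). I check the amount with a subpixel edge fit along the board's side.

```bash
python3 - <<'E'
from h import *
A=cv2.imread("pics/s5f.png");B=cv2.imread("pics/s6f.png")
def row(im,c,r0):
    s=cv2.GaussianBlur(im,(3,3),0)[:,:,2].astype(float)[r0-7:r0+8,c]; d=-np.gradient(s); k=int(np.argmax(d[1:-1]))+1
    a,b,e=d[k-1:k+2]; return r0-7+k+.5*(a-e)/(a-2*b+e)
O=np.array([.5905,-.0307,0]);u=np.array([.0140,-.9999,0]);v=np.array([.9999,.014,0])
X,Y=[],[]
for jx in np.arange(-.074,.04,.003):
    p=proj("scene",O+u*jx+v*.045+[0,0,.046]); c,r=int(round(p[0])),int(round(p[1]))
    X.append(jx);Y.append(row(A,c,r)-row(B,c,r))
X,Y=np.array(X),np.array(Y);print(np.round(Y,2))
lev=(.130-X)/.2065*1.33   # px for 4 mm lift (far rest pivot)
k=Y/lev; print("lift mm median",4*np.median(k),"iqr",4*np.percentile(k,[25,75]))
E
```

```text
[1.65 1.78 1.83 1.77 1.43 1.52 1.64 1.6  1.6  1.52 1.41 1.51 1.53 1.43
 1.29 1.32 1.29 1.38 1.38 1.26 1.2  1.31 1.24 1.14 0.91 0.91 0.92 1.03
 0.96 0.92 0.75 0.85 0.85 0.83 0.8  0.76 0.78 0.76]
lift mm median 5.155591977325158 iqr [4.90711493 5.47925492]
```

The image puts the lift at about 5.1 mm. I ease back slightly and measure again, averaging several pictures.

Call:
arm_command([
  [[0, 0.2, 0, 0, 0, 0], [0, 0.2, 0, 0, 0, 0], [0, 0, 0, 0, 0, 0], [0, 0, 0, 0, 0, 0], [0, 0, 0, 0, 0, 0]],
])

```text
t: 12.33
tool_pos: [0.5895, 0.0807, 0.0431]
orientation: [2.201, 2.238, 0.001]
force: [0.5, -3.7, 5.5]
opening: 0.022
gripper_force: 44.9
```

```bash
python3 - <<'E'
from h import *
A=cv2.imread("pics/s5f.png");C=cv2.imread("pics/s6f.png")
B=np.mean([eyes.read_camera("scene").astype(np.float32) for _ in range(5)],0); cv2.imwrite("pics/s7f.png",B)
def row(im,c,r0):
    s=cv2.GaussianBlur(im,(3,3),0)[:,:,2].astype(float)[r0-7:r0+8,c]; d=-np.gradient(s); k=int(np.argmax(d[1:-1]))+1
    a,b,e=d[k-1:k+2]; return r0-7+k+.5*(a-e)/(a-2*b+e)
O=np.array([.5905,-.0307,0]);u=np.array([.0140,-.9999,0]);v=np.array([.9999,.014,0])
X=np.arange(-.074,.04,.003)
for n,I in(("6",C),("7",B)):
    Y=[]
    for jx in X:
        p=proj("scene",O+u*jx+v*.045+[0,0,.046]); c,r=int(round(p[0])),int(round(p[1])); Y.append(row(A,c,r)-row(I,c,r))
    m=(.130-X)/.2065*.3325; k=np.array(Y)/m; f=np.polyfit(X,Y,1); print(n,"lift",np.median(k),"fit at edge mm",np.polyval(f,-.0765)/.3325,"zero at",-f[1]/f[0])
s=monitor.read_state(); print(s["t"],s["tool_pos"],s["force"],s["wrist_torque"],s["opening"],s["gripper_force"])
E
```

```text
6 lift 5.155591977325158 fit at edge mm 5.411634671680038 zero at 0.10956270206890766
7 lift 4.841107690605924 fit at edge mm 4.8039455554860435 zero at 0.13952850510960232
12.5833 [0.58945175 0.08071112 0.04315125] [ 0.78471456 -3.38898573  6.08270064] [-0.78610511  0.07528878  0.02698362] 0.021904642995262232 44.94871258735657[ WARN:0@6.086] global loadsave.cpp:1063 imwrite_ Unsupported depth image for selected encoder is fallbacked to CV_8U.
```

Call:
arm_command([
  [[0, 0.15, 0, 0, 0, 0], [0, 0.15, 0, 0, 0, 0], [0, 0, 0, 0, 0, 0], [0, 0, 0, 0, 0, 0], [0, 0, 0, 0, 0, 0]],
])

```text
t: 13.0
tool_pos: [0.5895, 0.0835, 0.0432]
orientation: [2.201, 2.237, 0.001]
force: [1.0, -4.8, 5.5]
opening: 0.0218
gripper_force: 44.9
```

```bash
python3 - <<'E'
from h import *
A=cv2.imread("pics/s5f.png")
B=np.clip(np.mean([eyes.read_camera("scene").astype(np.float32) for _ in range(5)],0),0,255).astype(np.uint8); cv2.imwrite("pics/s8f.png",B)
def row(im,c,r0):
    s=cv2.GaussianBlur(im,(3,3),0)[:,:,2].astype(float)[r0-7:r0+8,c]; d=-np.gradient(s); k=int(np.argmax(d[1:-1]))+1
    a,b,e=d[k-1:k+2]; return r0-7+k+.5*(a-e)/(a-2*b+e)
O=np.array([.5905,-.0307,0]);u=np.array([.0140,-.9999,0]);v=np.array([.9999,.014,0])
X=np.arange(-.074,.04,.003); m=(.130-X)/.2065*.3325
for n,R in(("s2",cv2.imread("pics/s2f.png")),("s4",cv2.imread("pics/s4f.png")),("s5",A)):
  for q,I in(("6",cv2.imread("pics/s6f.png")),("8",B)):
    Y=[]
    for jx in X:
        p=proj("scene",O+u*jx+v*.045+[0,0,.046]); c,r=int(round(p[0])),int(round(p[1])); Y.append(row(R,c,r)-row(I,c,r))
    k=np.array(Y)/m; print(n,q,"lift",np.median(k))
h=cv2.cvtColor(B,cv2.COLOR_BGR2HSV)
s=monitor.read_state(); print(s["t"],s["tool_pos"],s["force"],s["wrist_torque"],s["opening"],s["gripper_force"])
cv2.imwrite("pics/c8.png",cv2.resize(B[195:315,240:400],None,fx=4.5,fy=4.5,interpolation=2))
E
```

```text
s2 6 lift -3.5658127936812223
s2 8 lift -4.8596867166400814
s4 6 lift 5.22273697712305
s4 8 lift 4.284656217722235
s5 6 lift 5.155591977325158
s5 8 lift 4.21070099491144
13.25 [0.58951364 0.08345874 0.04316739] [ 0.99523955 -4.98878895  6.63994129] [-0.94247756  0.12486759  0.05591485] 0.021622232962774993 44.94843006134033
```

View pics/c8.png

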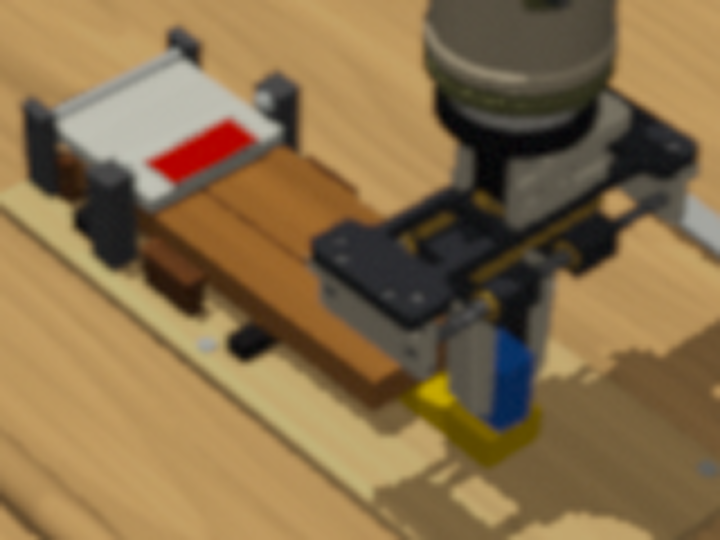

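Call:
arm_command([
  [[0, -0.1, 0, 0, 0, 0], [0, 0, 0, 0, 0, 0], [0, 0, 0, 0, 0, 0]],
])

```text
t: 13.5
tool_pos: [0.5895, 0.0833, 0.0432]
orientation: [2.202, 2.238, 0.002]
force: [1.0, -0.9, 5.2]
opening: 0.0215
gripper_force: 44.9
```

The picture shows the keeper shut, the wedge flat under the drawer front and the near end lifted about 4.2 mm. The side force is now close to zero, so I hand in.

```bash
python3 -c "
from plant import ticket
print(ticket.close_job())"
```

```text
the job is handed in; nothing more can be done
None
```

I snapped the keeper shut, then slid the yellow wedge under the drawer front until its near end was up about 4 mm (4.2 mm from the camera images, possibly nearer 3 mm by the push force). I handed the job in at 13.5 s, still gripping the wedge; the hammer, chisel and plane were not touched.

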